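# Clock the wafer carrier to the index mark and bolt it

### The job

On the rotary stage, turn the round wafer carrier until the notch in its rim faces the red index marks, then push the red-knobbed bolt fully home into the notch. Keep the carrier down flat on its stage, do not touch the wafer, and do not disturb the mouse, the objective or the jar.

Things in the scene. Friction and masses are not known exactly. Their poses are not given: they have to be found in the camera images.
- stage: Grey rotary-stage base fixed to the bench: disc 144 mm across, 20 mm high, with an arm 50 mm wide along its -y out to 150 mm from the centre. Origin: centre of the underside, on the vertical turning axis. Two aluminium guides on the arm (top 34 mm above the bench, 78 to 134 mm from the axis) hold the bolt; each has a red index mark on its inner end.
- mark (a point): Point fixed to the stage where the middle of the carrier's notch must come: between the index marks, 55 mm from the axis along the stage's -y, 34 mm above the bench.
- carrier: Loose round black carrier, 124 mm across, 14 mm thick, 0.4 kg, lying on the stage (underside 20 mm above the bench); turns without limit on a hidden spindle (1 mm play). Origin: centre of underside; z up. Rim notch at its -y: 14 mm wide, open from 46 mm radius to the edge, flanked by white patches; blue post at its +y. Notch faces the mark when its yaw equals the stage's.
- notch (a point): Middle of the carrier's notch, 55 mm from its axis, at the height of the carrier's top face (34 mm above the bench).
- post (a point): Top centre of the blue thumb post on the carrier: 12 mm across, 32 mm tall above the carrier's top face (top 66 mm above the bench), 50 mm from the axis, across from the notch. It can be pushed sideways to turn the carrier.
- wafer: Violet patterned wafer, 74 mm across and 1.5 mm thick, fixed centrally on the carrier's top face (its top 35.5 mm above the bench). Not to be touched. Origin: centre of its underside.
- bolt (a joint): Travel of the brass bolt in m: 0 fully out, 0.020 fully home (towards the axis, the stage's +y). Starts within 4 mm of out; stays where left (friction 1.5 N). 10 mm wide, round nose, 22 to 33 mm above the bench; nose 68 mm from the axis when out, 48 mm when home. Goes home only when the notch faces it.
- bolt_knob (a point): Top centre of the red upright knob on the bolt: 16 mm across, from 33 to 63 mm above the bench, 108 mm from the axis when the bolt is fully out and 88 mm when home.
- objective: Loose brass microscope objective standing on the bench, 34 mm across, 52 mm tall; origin centre of its underside. Bystander.
- mouse: Loose black computer mouse, 100 x 58 x 32 mm; origin centre of its underside. Bystander.
- jar: Loose amber jar with white cap, 56 mm across, 65 mm tall; origin centre of its underside. Bystander.
Not all that is in view belongs to the job. What is shaped like the carrier but green or orange is not meant.

How it is judged:
By the outcome, as a careful person would: the job done as asked, in the order asked, and still so for the second after the job is handed in, with the robot touching nothing.
It also fails if it takes over 58 s, if anything falls off the work surface, if the arm or the gripper's body presses on something with over 40 N, if the wrist force passes 120 N, or if a joint passes its speed limit or range.

### The arm

A 7-joint arm with a two-finger parallel gripper is mounted at the origin on the work surface. World frame = base frame: x ahead of the robot, y to its left, z up, the work surface at z = 0. Lengths are in m, angles in rad, forces in N, time in s.
With the tool pointing down it reaches from about 0.425 to 0.925 m from the base axis. Payload 6.8 kg.
Tool frame: the origin (TCP) lies on the centre line of the jaws, within the pads' length; the fingertips stand 17 mm ahead of it and the grasp point (between the pads) lies 2 mm behind it; z points along the fingers, x is the direction in which the jaws open and shut, and the axes are right-handed (so a half turn about z gives the same grasp; the last joint's range is limited). The gripper opens to 85 mm and grips with 20 to 120 N. Pads are 22 mm wide; open, the fingers measure 114 mm over their backs; the gripper's body (76 mm by 85 mm) begins 54 mm behind the grasp point. The pads swing forward as they close: fully open they stand 13 mm farther back than shut.
Start: joints at [-1.369, 0.477, 0.022, 1.555, -0.011, 1.109, -0.083], TCP at [0.206, 0.643, 0.248] pointing down, gripper open.
Joint ranges: [-2.96, 2.96], [-0.34, 2.1], [-1.41, 1.46], [0.24, 2.44], [-1.37, 4.51], [0.17, 1.92], [-2.96, 2.96]. Speed limits (rad/s): [2.39, 2.39, 3.14, 3.14, 3.14, 3.14, 3.14].

### API

Orientations are given as a rotation vector (axis times angle).
In Python, from bench import r gives the robot as it stands.
- The arm moves only by the tool arm_command, never from a script. Its argument "increments" is a list of rows, each a list of 3 entries, a list of its own where there are three numbers: the shift along the world's x, y, z in m, then the turn, a rotation vector about the world's x, y, z in rad, then the opening in per cent of the stroke, from 0 (shut) to 100 (fully open). A call has 1 to 10 rows; each row is the pose to reach, as a shift and turn from the pose commanded when the call began; what a row does not reach only later rows make up. A row lasts 1/10 s, in which the tool goes at most 50 mm and 8.59 degrees, less where a joint would pass 70% of its speed; a pose out of reach is approached as far as the arm can. A call with a gripper value outside its range is refused whole. The fingers move at their own pace and stop on an object; "newtons" is the grip in N (left out, the last holds). Time passes only in rows, so rows that repeat a pose let the fingers close. It gives the time, the measured TCP pose, the force and the opening at its end, in the units of the state.
- r.get_obs(): the state, without advancing time (a new reading comes with each control period).
- r.grab_frame(name): name is "scene" or "top"; returns the picture (400x640x3 uint8, blue, green, red); there is no depth.
- r.camera_model(name): a dict with "camera_matrix" (3x3 intrinsics, pixels), "camera_from_world" (4x4, takes a point from world to camera coordinates). Camera axes: x right, y down, z forward; pixel columns grow to the right and rows downward; lengths in m; the calibration is good to about 2 mm. A picture is of the moment at which its call begins. camera_model takes no time and is no camera call.
- r.hand_in(): hands the job in, once; it reports no verdict.
The state is a dict: "clock": time; "joints": joint angles; "qvel": joint speeds; "tau": joint torques, N m; "tcp_pos": TCP position; "orientation": TCP orientation; "contact_force": force on the tool from outside, world axes, zero at the start; "moment": the same for the moment, N m; "grip_width": finger opening in m.
Only numpy, scipy, OpenCV 4.12 (cv2) and the standard library are available. Lean on these libraries where they do the work, as an engineer would, in place of code of your own. Each camera call takes 0.05 s, during which the arm holds its last target. There are 200 camera calls.

## Working session

There is one attempt and no reset: what is moved stays moved. The work goes in short steps, Python scripts to look and compute and a tool call to move; the robot and the scene stay as the last step left them, time stands still between calls to the robot, and variables do not carry over. Pictures are saved under pics/ and viewed, about 8 in all and at most 12, crops included, and the job is handed in when it is done.

Besides the shell and the picture viewer there is one more tool, called after "Call:" by a JSON object that holds its "name" and its "arguments". arm_command: Moves the arm, as the interface text tells. Its arguments: {"type":"object","properties":{"increments":{"type":"array","items":{"type":"array"}},"newtons":{"type":"number"}},"required":["increments"]}

```bash
mkdir -p pics; ls; python3 - <<'E'
from bench import r
import cv2
for n in("scene","top"):
    cv2.imwrite(f"pics/{n}0.png",r.grab_frame(n))
    m=r.camera_model(n);print(n,m["camera_matrix"],m["camera_from_world"])
o=r.get_obs();print(o)
E
```

```text
pics
scene [[483.5894995    0.         315.81190176]
 [  0.         483.5894995  202.9420891 ]
 [  0.           0.           1.        ]] [[-0.87230609  0.4889104   0.00697928  0.49840983]
 [ 0.25873535  0.47364902 -0.84185071 -0.08803303]
 [-0.4148953  -0.73254572 -0.53966533  1.36651365]
 [ 0.          0.          0.          1.        ]]
top [[387.60834698   0.         313.6106595 ]
 [  0.         387.60834698 191.02782287]
 [  0.           0.           1.        ]] [[ 2.49153996e-02 -9.99689367e-01  6.25603277e-04 -2.21592825e-02]
 [-9.95270943e-01 -2.48640421e-02 -9.39017048e-02  5.50141084e-01]
 [ 9.38880909e-02  1.71695374e-03 -9.95581277e-01  9.36355229e-01]
 [ 0.00000000e+00  0.00000000e+00  0.00000000e+00  1.00000000e+00]]
{'clock': 0.1, 'joints': array([-1.36911406,  0.47770503,  0.02231323,  1.55634799, -0.01152859,
        1.10930538, -0.08308821]), 'qvel': array([-0.00101288, -0.00219998,  0.00168712, -0.0039948 , -0.00128793,
       -0.00057578, -0.00028733]), 'tau': array([ 5.21866328e-03, -5.97759676e+01,  1.61400408e+00, -2.81953883e+01,
        1.28867046e-02,  5.00813607e-03,  4.88600179e-06]), 'tcp_pos': array([0.20560372, 0.64239173, 0.2474326 ]), 'orientation': array([ 2.53668062e+00,  1.85158984e+00, -2.00234874e-03]), 'contact_force': array([ 0.22843965, -0.51789773,  0.78869678]), 'moment': array([ 0.04899215,  0.01494951, -0.01066547]), 'grip_width': 0.08514636180910459}
```

View pics/top0.png

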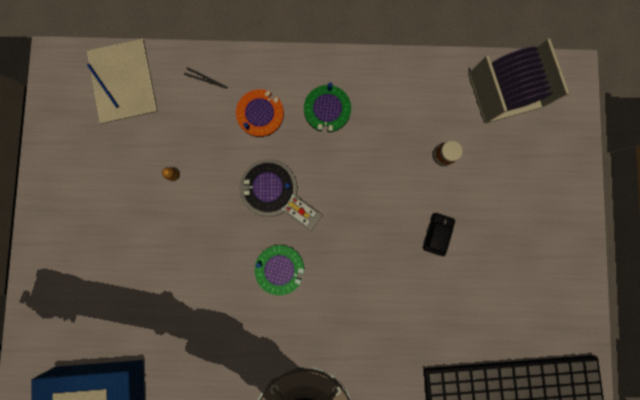

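View pics/scene0.png

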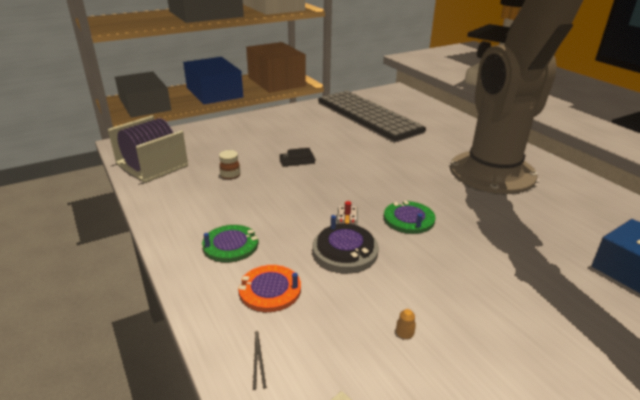

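Candidates in the top view: orange disc (260,113), green discs (328,108) and (279,270), and the black disc on a grey stage with an arm at (267,187). I choose the black one. Next is a close crop of it.

```bash
python3 - <<'E'
import cv2,numpy as np
a=cv2.imread("pics/top0.png")[150:240,227:337];b=cv2.imread("pics/scene0.png")[185:285,300:400]
a=cv2.resize(a,(770,630)[:2] and (733,600),interpolation=cv2.INTER_CUBIC)
cv2.imwrite("pics/c1.png",np.clip(a*1.6,0,255).astype(np.uint8))
E
```

```text
(no output)
```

View pics/c1.png

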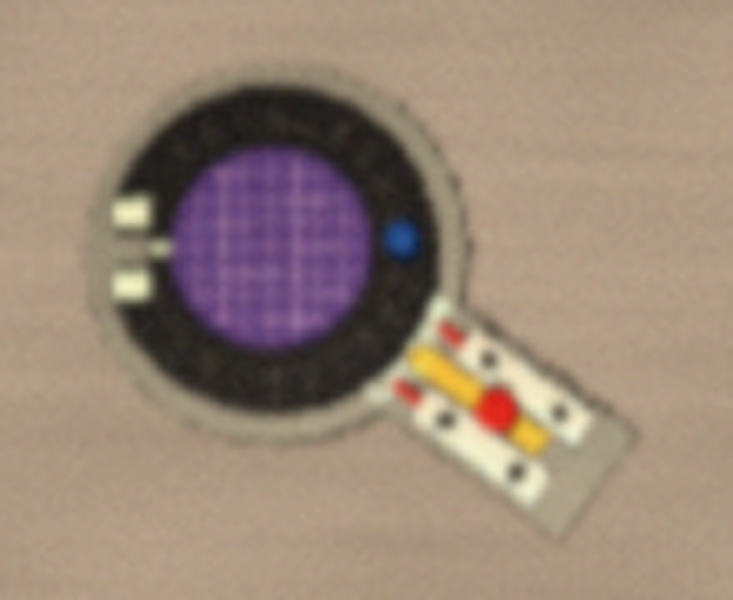

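The crop confirms the black carrier on the stage with the arm. The notch and its white patches are at the left (140,248), the blue post at (401,238), the red knob at (496,410) and the index marks at (453,335) and (408,391). All of these are crop pixels.

```bash
cat > h.py <<'E'
import numpy as np
from bench import r
def ray(name,u,v,z):
    m=r.camera_model(name);T=m["camera_from_world"];R,t=T[:3,:3],T[:3,3]
    c=-R.T@t;d=R.T@np.linalg.inv(m["camera_matrix"])@[u,v,1]
    return (c+d*(z-c[2])/d[2])
def proj(name,p):
    m=r.camera_model(name);q=m["camera_matrix"]@(m["camera_from_world"]@[*p,1])[:3];return q[:2]/q[2]
E
python3 - <<'E'
from h import *
P={}
for n,x,y,z in [("wafer",271,248,.0355),("carr",277,249,.034),("stage",277,255,.02),("post",401,238,.066),("knob",496,410,.063),("m1",453,335,.034),("m2",408,391,.034),("notch",138,248,.034),("nose",416,356,.033),("armend",597,485,.02)]:
    P[n]=ray("top",227+(x+.5)/6.664-.5,150+(y+.5)/6.667-.5,z);print(n,P[n].round(4))
c=P["wafer"]
for n in P:
    d=P[n]-c;print(n,np.hypot(*d[:2]).round(4),np.degrees(np.arctan2(d[1],d[0])).round(1))
from scipy.spatial.transform import Rotation as R
print(R.from_rotvec(r.get_obs()['orientation']).as_matrix().round(3))
E
```

```text
wafer [0.5573 0.1058 0.0355]
carr [0.5571 0.1038 0.034 ]
stage [0.5563 0.1054 0.02  ]
post [0.5589 0.0558 0.066 ]
knob [0.4985 0.0202 0.063 ]
m1 [0.5269 0.0378 0.034 ]
m2 [0.5059 0.0537 0.034 ]
notch [0.5562 0.1552 0.034 ]
nose [0.5189 0.0513 0.033 ]
armend [ 0.4733 -0.0167  0.02  ]
wafer 0.0 0.0
carr 0.0021 -94.5
stage 0.0011 -155.6
post 0.0501 -88.1
knob 0.1039 -124.5
m1 0.0745 -114.1
m2 0.0732 -134.6
notch 0.0493 91.2
nose 0.0667 -125.1
armend 0.1485 -124.4
[[ 0.305  0.952 -0.   ]
 [ 0.952 -0.305 -0.002]
 [-0.002  0.    -1.   ]]
```

Call:
{"name": "arm_command", "arguments": {"increments": [[[0.018, -0.03, 0], [0, 0, -0.08], 40], [[0.04, -0.066, 0], [0, 0, -0.2], 40], [[0.062, -0.104, 0], [0, 0, -0.32], 40], [[0.084, -0.14, 0], [0, 0, -0.44], 40], [[0.106, -0.176, 0], [0, 0, -0.56], 40], [[0.128, -0.213, 0], [0, 0, -0.68], 40], [[0.15, -0.25, 0], [0, 0, -0.8], 40], [[0.172, -0.286, 0], [0, 0, -0.92], 40], [[0.194, -0.323, 0], [0, 0, -1.04], 40], [[0.2, -0.333, 0], [0, 0, -1.09], 40]]}}

```text
clock: 1.1
tcp_pos: [0.4081, 0.3048, 0.2483]
orientation: [3.13, 0.251, 0.0]
contact_force: [-0.5, 0.3, 0.3]
grip_width: 0.0339
```

Call:
{"name": "arm_command", "arguments": {"increments": [[[0.015, -0.025, 0], [0, 0, -0.03], 40], [[0.037, -0.061, -0.005], [0, 0, -0.06], 40], [[0.06, -0.1, -0.02], [0, 0, -0.09], 40], [[0.083, -0.137, -0.04], [0, 0, -0.13], 40], [[0.105, -0.174, -0.06], [0, 0, -0.14], 40], [[0.127, -0.21, -0.08], [0, 0, -0.14], 40], [[0.145, -0.24, -0.1], [0, 0, -0.14], 40], [[0.153, -0.254, -0.118], [0, 0, -0.14], 40], [[0.153, -0.254, -0.118], [0, 0, -0.14], 40], [[0.153, -0.254, -0.118], [0, 0, -0.14], 40]]}}

```text
clock: 2.1
tcp_pos: [0.5584, 0.0566, 0.1299]
orientation: [-3.141, -0.049, 0.002]
contact_force: [-0.7, -0.4, -0.9]
grip_width: 0.0344
```

```bash
python3 - <<'E'
from h import *
import cv2
o=r.get_obs();print(o['tcp_pos'],o['orientation'],o['joints'])
a=r.grab_frame("scene");print(proj("scene",[.559,.056,.066]),proj("scene",o['tcp_pos']))
a=cv2.resize(a[120:290,260:460],None,fx=3.5,fy=3.5,interpolation=cv2.INTER_CUBIC)
cv2.imwrite("pics/s1.png",np.clip(a*1.3,0,255).astype(np.uint8))
E
```

```text
[0.55836291 0.05657731 0.12993999] [-3.14105133e+00 -4.89791308e-02  2.23488536e-03] [-0.55551576  0.46674463  0.44273905  1.95730239 -0.27872733  0.77812224
  0.07754028]
[333.46990766 215.54084022] [334.67500765 190.5805961 ]
```

View pics/s1.png

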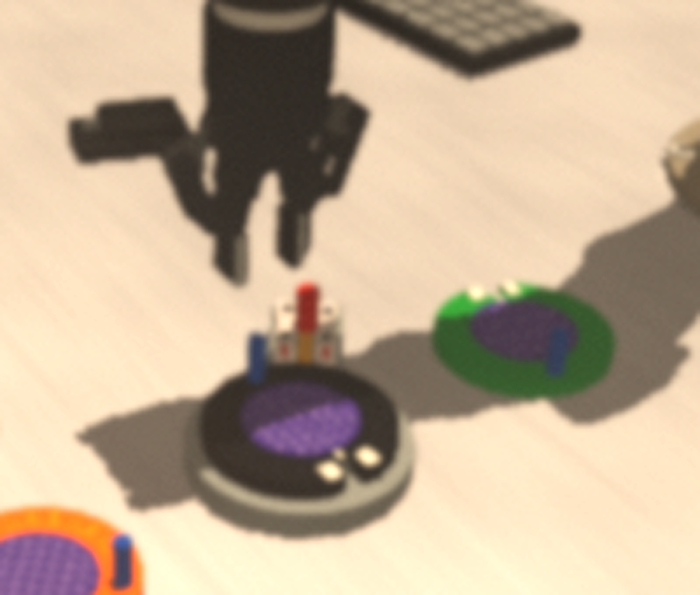

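The fingers straddle the blue post: the post top is seen at (257,335) in the crop, exactly where predicted, and the tips are at (235,280) and (293,262). I'll descend and close loosely around it.

Call:
{"name": "arm_command", "arguments": {"increments": [[[0, 0, -0.02], [0, 0, 0], 40], [[0, 0, -0.045], [0, 0, 0], 40], [[0, 0, -0.062], [0, 0, 0], 40], [[0, 0, -0.066], [0, 0, 0], 40], [[0, 0, -0.066], [0, 0, 0], 20], [[0, 0, -0.066], [0, 0, 0], 20], [[0, 0, -0.066], [0, 0, 0], 20]], "newtons": 20}}

```text
clock: 2.85
tcp_pos: [0.5596, 0.0564, 0.0655]
orientation: [-3.141, -0.049, -0.003]
contact_force: [-0.9, -0.2, 0.2]
grip_width: 0.0172
```

```bash
python3 - <<'E'
from h import *
c=np.array([.557,.1055]);p0=np.array([.559,.056])
for s,e in((0,48),(48,96),(96,144)):
    f=lambda a:c+.05*np.array([np.cos(np.radians(a-88.3)),np.sin(np.radians(a-88.3))])
    for a in np.arange(s+6,e+1,6): print(a,np.round(f(a)-f(s),3),round(np.radians(a-s),3))
E
```

```text
6 [0.005 0.   ] 0.105
12 [0.01  0.001] 0.209
18 [0.015 0.003] 0.314
24 [0.02  0.005] 0.419
30 [0.025 0.007] 0.524
36 [0.029 0.01 ] 0.628
42 [0.033 0.014] 0.733
48 [0.037 0.018] 0.838
54 [0.003 0.004] 0.105
60 [0.006 0.009] 0.209
66 [0.008 0.013] 0.314
72 [0.01  0.018] 0.419
78 [0.011 0.023] 0.524
84 [0.012 0.029] 0.628
90 [0.012 0.034] 0.733
96 [0.011 0.039] 0.838
102 [-0.001  0.005] 0.105
108 [-0.002  0.01 ] 0.209
114 [-0.004  0.015] 0.314
120 [-0.007  0.02 ] 0.419
126 [-0.01   0.024] 0.524
132 [-0.013  0.028] 0.628
138 [-0.017  0.031] 0.733
144 [-0.021  0.035] 0.838
```

Call:
{"name": "arm_command", "arguments": {"increments": [[[0.005, 0, -0.003], [0, 0, 0.105], 20], [[0.01, 0.001, -0.003], [0, 0, 0.21], 20], [[0.015, 0.003, -0.003], [0, 0, 0.315], 20], [[0.02, 0.005, -0.003], [0, 0, 0.42], 20], [[0.025, 0.007, -0.003], [0, 0, 0.525], 20], [[0.029, 0.01, -0.003], [0, 0, 0.63], 20], [[0.033, 0.014, -0.003], [0, 0, 0.735], 20], [[0.037, 0.018, -0.003], [0, 0, 0.84], 20], [[0.037, 0.018, -0.003], [0, 0, 0.84], 20]]}}

```text
clock: 3.75
tcp_pos: [0.5963, 0.0741, 0.062]
orientation: [2.848, 1.327, 0.002]
contact_force: [0.3, 0.3, 0.4]
grip_width: 0.0168
```

Call:
{"name": "arm_command", "arguments": {"increments": [[[0.003, 0.004, 0], [0, 0, 0.105], 20], [[0.006, 0.009, 0], [0, 0, 0.21], 20], [[0.008, 0.013, 0], [0, 0, 0.315], 20], [[0.01, 0.018, 0], [0, 0, 0.42], 20], [[0.011, 0.023, 0], [0, 0, 0.525], 20], [[0.012, 0.029, 0], [0, 0, 0.63], 20], [[0.012, 0.034, 0], [0, 0, 0.735], 20], [[0.011, 0.039, 0], [0, 0, 0.84], 20], [[0.011, 0.039, 0], [0, 0, 0.84], 20]]}}

```text
clock: 4.65
tcp_pos: [0.6072, 0.1128, 0.0618]
orientation: [2.062, 2.369, 0.001]
contact_force: [-0.2, -0.7, 0.1]
grip_width: 0.0174
```

```bash
python3 - <<'E'
from h import *
import cv2
o=r.get_obs();print(o['tcp_pos'],o['orientation'],o['joints'],o['contact_force'])
a=r.grab_frame("scene")
a=cv2.resize(a[120:290,260:460],None,fx=3.5,fy=3.5,interpolation=cv2.INTER_CUBIC)
cv2.imwrite("pics/s2.png",np.clip(a*1.3,0,255).astype(np.uint8))
E
```

```text
[0.6071752  0.11281093 0.06182496] [2.06177815e+00 2.36937810e+00 1.35051602e-03] [-0.24385327  0.60665612 -0.05500574  1.82957144  0.04862477  0.70552826
  1.38335719] [-0.15394268 -0.72784842  0.09322094]
```

View pics/s2.png

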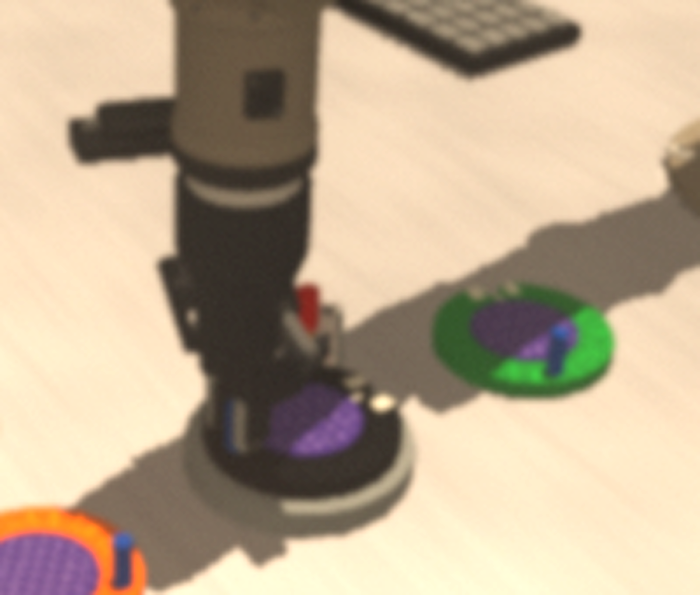

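The post is caged, the carrier follows, and the notch patches have come round to (370,395) in the crop. I'll finish the arc with about 2.5° extra to take up the slack in the jaws.

Call:
{"name": "arm_command", "arguments": {"increments": [[[-0.001, 0.005, 0], [0, 0, 0.105], 20], [[-0.002, 0.01, 0], [0, 0, 0.21], 20], [[-0.004, 0.015, 0], [0, 0, 0.315], 20], [[-0.007, 0.02, 0], [0, 0, 0.42], 20], [[-0.01, 0.024, 0], [0, 0, 0.525], 20], [[-0.013, 0.028, 0], [0, 0, 0.63], 20], [[-0.017, 0.031, 0], [0, 0, 0.735], 20], [[-0.021, 0.035, 0], [0, 0, 0.84], 20], [[-0.023, 0.036, 0], [0, 0, 0.88], 20], [[-0.023, 0.036, 0], [0, 0, 0.88], 20]]}}

```text
clock: 5.7
tcp_pos: [0.584, 0.1484, 0.0616]
orientation: [0.859, 3.021, 0.0]
contact_force: [0.6, -1.1, 0.9]
grip_width: 0.0172
```

Call:
{"name": "arm_command", "arguments": {"increments": [[[0.0, 0.0, 0], [0, 0, 0], 40], [[0, 0, 0], [0, 0, 0], 40], [[0, 0, 0.02], [0, 0, 0], 40], [[0, 0, 0.05], [0, 0, 0], 40], [[0, 0.04, 0.09], [0, 0, 0], 40], [[0, 0.08, 0.1], [0, 0, 0], 40], [[0, 0.12, 0.1], [0, 0, 0], 40], [[0, 0.16, 0.1], [0, 0, 0], 40], [[0, 0.16, 0.1], [0, 0, 0], 40]]}}

```text
clock: 6.6
tcp_pos: [0.5812, 0.3174, 0.1618]
orientation: [-0.842, -3.024, -0.008]
contact_force: [0.1, 0.6, -1.0]
grip_width: 0.0341
```

```bash
python3 - <<'E'
from h import *
import cv2
o=r.get_obs();print(o['tcp_pos'],o['orientation'],o['joints'],o['contact_force'])
a=r.grab_frame("top")[150:240,227:337]
a=cv2.resize(a,(733,600),interpolation=cv2.INTER_CUBIC)
cv2.imwrite("pics/c2.png",np.clip(a*1.6,0,255).astype(np.uint8))
E
```

```text
[0.58116379 0.31742601 0.16177098] [-0.84177381 -3.02433133 -0.00845088] [-0.35703202  0.56200976 -0.33085815  1.64812928  0.20613869  0.96345767
  1.84049681] [ 0.06286427  0.58544102 -0.99086813]
```

View pics/c2.png

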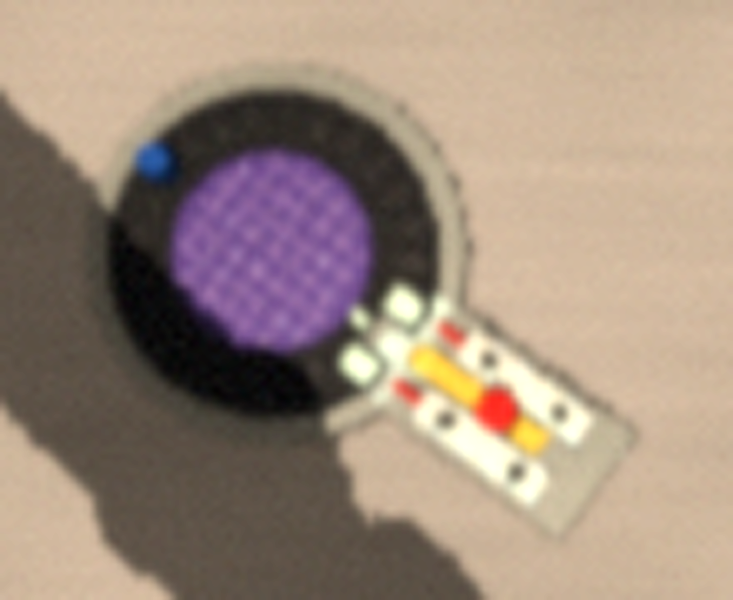

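The notch now faces the bolt: the patches are at (403,306) and (360,364), the marks at (453,335) and (408,391). I'll compute the remaining angle.

```bash
python3 - <<'E'
from h import *
g=lambda x,y,z:ray("top",227+(x+.5)/6.664-.5,150+(y+.5)/6.667-.5,z)[:2]
c=g(272,250,.0355);a=lambda p,q=c:np.degrees(np.arctan2(*(p-q)[::-1])).round(1)
p1,p2,m1,m2,po,k,t=g(403,306,.034),g(360,364,.034),g(453,335,.034),g(408,391,.034),g(155,161,.066),g(497,410,.063),g(359,316,.034)
ae=g(597,485,.02)
nose,tail=g(418,357,.033),g(540,443,.033)
print(c,"notch",a((p1+p2)/2),"patchnormal",a(p1,p2)-90,"tick",a(t),"post",a(po)-180,"notch-post",a((p1+p2)/2,po))
print("mark",a((m1+m2)/2),"marknormal",a(m1,m2)-90,"knob",a(k),"armend",a(ae),"bolt",a(tail,nose),k)
E
```

```text
[0.55654536 0.10545332] notch -126.3 patchnormal -124.8 tick -125.6 post -125.3 notch-post -125.8
mark -123.9 marknormal -127.1 knob -124.2 armend -124.3 bolt -123.7 [0.49848865 0.01988566]
```

Call:
{"name": "arm_command", "arguments": {"increments": [[[-0.008, -0.025, 0], [0, 0, -0.02], 0], [[-0.02, -0.065, 0], [0, 0, -0.056], 0], [[-0.033, -0.107, 0], [0, 0, -0.056], 0], [[-0.046, -0.15, 0], [0, 0, -0.056], 0], [[-0.06, -0.193, 0], [0, 0, -0.056], 0], [[-0.073, -0.235, 0], [0, 0, -0.056], 0], [[-0.086, -0.278, 0], [0, 0, -0.056], 0], [[-0.096, -0.31, 0], [0, 0, -0.056], 0], [[-0.1, -0.322, 0], [0, 0, -0.056], 0], [[-0.1, -0.322, 0], [0, 0, -0.056], 0]]}}

```text
clock: 7.65
tcp_pos: [0.483, -0.0157, 0.1613]
orientation: [-0.946, -2.995, 0.002]
contact_force: [0.6, 0.9, 0.1]
grip_width: -0.0
```

```bash
python3 - <<'E'
from h import *
import cv2
o=r.get_obs();print(o['tcp_pos'],o['orientation'],o['joints'],o['contact_force'],o['grip_width'])
print(proj("scene",o['tcp_pos']))
a=r.grab_frame("scene")
a=cv2.resize(a[120:290,260:460],None,fx=3.5,fy=3.5,interpolation=cv2.INTER_CUBIC)
cv2.imwrite("pics/s3.png",np.clip(a*1.3,0,255).astype(np.uint8))
E
```

```text
[ 0.48298015 -0.01574753  0.16126319] [-9.46496121e-01 -2.99531666e+00  1.60398565e-03] [ 0.14384264  0.2922127  -0.28105155  2.07202458  0.11361586  0.79214138
  2.32356581] [0.63092988 0.89282441 0.09651457] -4.644024100515152e-06
[347.08488249 155.81410709]
```

View pics/s3.png

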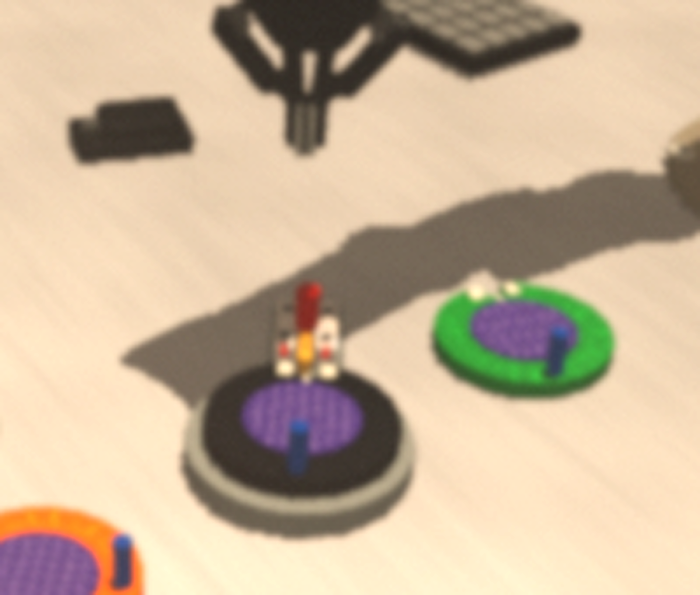

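Call:
{"name": "arm_command", "arguments": {"increments": [[[-0.004, 0.003, -0.02], [0, 0, 0], 0], [[-0.006, 0.004, -0.05], [0, 0, 0], 0], [[-0.006, 0.004, -0.08], [0, 0, 0], 0], [[-0.006, 0.004, -0.097], [0, 0, 0], 0], [[-0.006, 0.004, -0.097], [0, 0, 0], 0], [[-0.006, 0.004, -0.097], [0, 0, 0], 0]]}}

```text
clock: 8.3
tcp_pos: [0.4784, -0.0075, 0.0645]
orientation: [-0.935, -2.999, -0.001]
contact_force: [0.2, -1.4, 0.1]
grip_width: 0.0
```

Call:
{"name": "arm_command", "arguments": {"increments": [[[0.002, 0.0035, 0], [0, 0, 0], 0], [[0.0045, 0.007, 0], [0, 0, 0], 0], [[0.007, 0.0105, 0], [0, 0, 0], 0], [[0.009, 0.0135, 0], [0, 0, 0], 0], [[0.011, 0.016, 0], [0, 0, 0], 0], [[0.012, 0.018, 0], [0, 0, 0], 0], [[0.0135, 0.02, 0], [0, 0, 0], 0], [[0.015, 0.022, 0], [0, 0, 0], 0], [[0.016, 0.0235, 0], [0, 0, 0], 0], [[0.016, 0.0235, 0], [0, 0, 0], 0]]}}

```text
clock: 9.3
tcp_pos: [0.4939, 0.0145, 0.0643]
orientation: [-0.938, -2.998, -0.0]
contact_force: [0.1, -1.6, 0.9]
grip_width: -0.0003
```

Call:
{"name": "arm_command", "arguments": {"increments": [[[0.0006, 0.0008, 0], [0, 0, 0], 0], [[0.0011, 0.0016, 0], [0, 0, 0], 0], [[0.0017, 0.0025, 0], [0, 0, 0], 0], [[0.002, 0.003, 0], [0, 0, 0], 0], [[0.002, 0.003, 0], [0, 0, 0], 0]]}}

```text
clock: 9.8
tcp_pos: [0.4959, 0.0175, 0.0643]
orientation: [0.938, 2.998, 0.0]
contact_force: [0.4, -2.5, -0.7]
grip_width: -0.0002
```

Call:
{"name": "arm_command", "arguments": {"increments": [[[0.0006, 0.0008, 0], [0, 0, 0], 0], [[0.0011, 0.0016, 0], [0, 0, 0], 0], [[0.0011, 0.0016, 0], [0, 0, 0], 0]]}}

```text
clock: 10.1
tcp_pos: [0.4965, 0.0184, 0.0642]
orientation: [-0.939, -2.997, 0.002]
contact_force: [-3.2, -4.6, 3.0]
grip_width: 0.0003
```

Call:
{"name": "arm_command", "arguments": {"increments": [[[0.0006, 0.0008, 0], [0, 0, 0], 0], [[0.0008, 0.0012, 0], [0, 0, 0], 0], [[0.0008, 0.0012, 0], [0, 0, 0], 0]]}}

```text
clock: 10.4
tcp_pos: [0.4966, 0.0185, 0.0642]
orientation: [-0.94, -2.996, 0.004]
contact_force: [-3.8, -7.5, 4.7]
grip_width: -0.0001
```

Call:
{"name": "arm_command", "arguments": {"increments": [[[-0.005, -0.0075, 0], [0, 0, 0], 0], [[-0.011, -0.016, 0], [0, 0, 0], 0], [[-0.011, -0.016, 0.03], [0, 0, 0], 0], [[-0.011, -0.016, 0.07], [0, 0, 0], 0], [[-0.011, 0.01, 0.1], [0, 0, 0], 0], [[0.0, 0.055, 0.1], [0, 0, 0], 0], [[0.015, 0.1, 0.1], [0, 0, 0], 0], [[0.03, 0.145, 0.1], [0, 0, 0], 0], [[0.045, 0.19, 0.1], [0, 0, 0], 0], [[0.06, 0.235, 0.1], [0, 0, 0], 0]]}}

```text
clock: 11.4
tcp_pos: [0.5579, 0.2569, 0.1643]
orientation: [0.938, 2.998, 0.001]
contact_force: [1.4, -0.7, 0.1]
grip_width: -0.0
```

Call:
{"name": "arm_command", "arguments": {"increments": [[[0.015, 0.04, 0], [0, 0, 0], 0], [[0.02, 0.06, 0], [0, 0, 0], 0], [[0.02, 0.06, 0], [0, 0, 0], 0], [[0.02, 0.06, 0], [0, 0, 0], 0]]}}

```text
clock: 11.8
tcp_pos: [0.5773, 0.3149, 0.1638]
orientation: [-0.937, -2.998, 0.001]
contact_force: [-0.4, -0.7, -0.0]
grip_width: 0.0001
```

```bash
python3 - <<'E'
from h import *
import cv2
o=r.get_obs();print(o['clock'],o['tcp_pos'],o['contact_force'])
f=r.grab_frame("top");cv2.imwrite("pics/top9.png",f);a=f[150:240,227:337]
a=cv2.resize(a,(733,600),interpolation=cv2.INTER_CUBIC)
cv2.imwrite("pics/c3.png",np.clip(a*1.6,0,255).astype(np.uint8))
E
```

```text
11.8 [0.57725771 0.31491806 0.16381161] [-0.37312076 -0.73856942 -0.0094856 ]
```

View pics/c3.png

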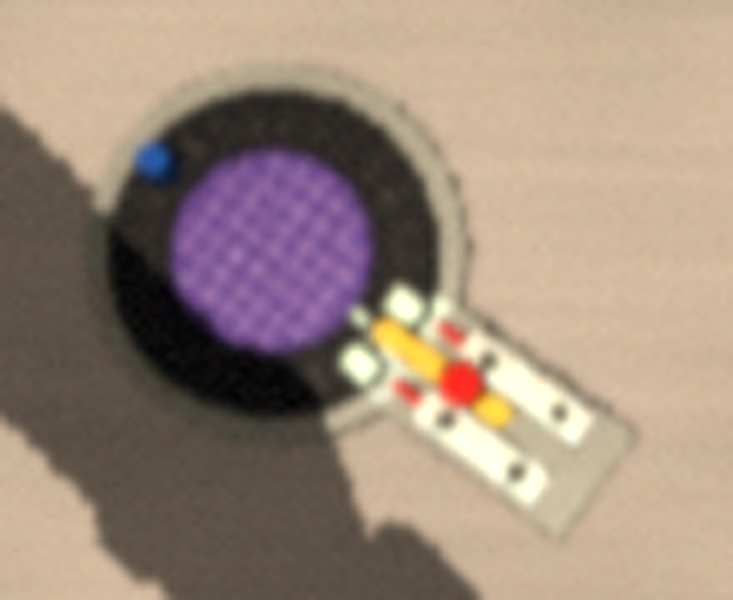

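The bolt sits in the notch, with its nose at (378,326) and the knob at (461,384). I'll measure its travel and check the bystanders.

```bash
python3 - <<'E'
from h import *
import cv2
g=lambda x,y,z:ray("top",227+(x+.5)/6.664-.5,150+(y+.5)/6.667-.5,z)[:2]
def knob(fn):
    a=cv2.imread(fn).astype(int)[150:240,227:337]
    w=np.clip(a[...,2]-1.6*np.maximum(a[...,1],a[...,0])-20,0,None).astype(float)
    n,l,s,c=cv2.connectedComponentsWithStats((w>0).astype(np.uint8))
    k=1+np.argmax(s[1:,4]);w[l!=k]=0;y,x=np.indices(w.shape)
    return ray("top",227+(w*x).sum()/w.sum(),150+(w*y).sum()/w.sum(),.063)[:2]
ax=np.array([.5565,.1055])
for f in("top0","top9"):
    k=knob(f"pics/{f}.png");print(f,k.round(4),np.linalg.norm(k-ax).round(4))
print("nose",np.linalg.norm(g(375,324,.033)-ax))
a,b=[cv2.imread(f"pics/{f}.png").astype(int) for f in("top0","top9")]
for n,(x,y) in dict(mouse=(438,234),jar=(448,153),obj=(170,173)).items():
    s=np.s_[y-26:y+26,x-22:x+22];print(n,abs(a[s]-b[s]).mean().round(2),abs(a[s]-b[s]).max())
E
```

```text
top0 [0.4985 0.0199] 0.1034
top9 [0.5075 0.0331] 0.0875
nose 0.04675572215700144
mouse 12.31 25
jar 17.86 29
obj 44.05 126
```

The knob is at 87.5 mm, which means home. The brightness changed across the whole frame, so I'll check the bystanders by eye.

View pics/top9.png

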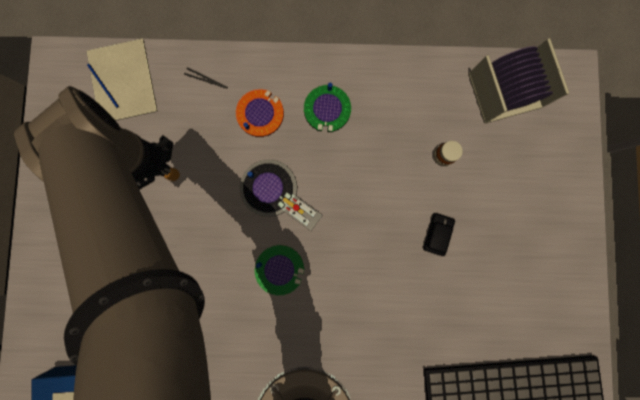

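Mouse (438,234) and jar (448,153) are where they were. The objective (172,173) is partly hidden by the gripper, whose tips are about 95 mm above it and never went lower there. Handing in.

```bash
python3 -c "
from bench import r
print(r.hand_in())"
```

```text
the job is handed in; nothing more can be done
None
```

The carrier is turned so its notch faces the red index marks, and the bolt is home in the notch. I handed the job in at about 12 s on the robot's clock.

- **Turning:** I caged the blue post loosely between the fingers and swung the black carrier about 143° anticlockwise. Before the bolt went in, the notch measured about 1–2° off the marks (the separate readings ran from 0.5 to 2.5°). I left that because the notch is 4 mm wider than the bolt.
- **Bolt:** I pushed the knob from outside with closed fingers until it stalled at about 8 N. The last top picture puts the knob 87.5 mm from the axis (88 when home) and the nose about 47 mm (48 when home), and shows the nose in the notch. Both figures are within the 2 mm calibration.
- **Wafer and carrier:** The fingers were planned to stay clear of the wafer, and no unexpected forces were measured. The carrier looks flat in the pictures, but I did not measure its tilt.
- **Bystanders:** An automatic before/after image comparison was no use because the brightness had changed. By eye, the mouse and jar are where they were. The objective was partly hidden by the gripper in that last picture, but the fingertips stayed about 95 mm above it.

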